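Tidy the marble tray on the chest of drawers

TASK

Tidy up onto the marble tray: drop the two small soap tablets into the steel dispenser tube, the flat one first and then the domed one on top of it with its dome up, lay the brass bangle flat in the ceramic dish, and lay the hair clip, right way up, flat on the bare marble of the tray. Leave the wide soap, the comb and the little curtain ring lying where they are, although they look much alike.

Things in the scene. Friction and masses are not known exactly. Their poses are not given: they have to be found in the camera images.
- tray: White marble tray, fixed, 200 (x) by 300 (y) mm with a 6 mm wide rim 18 mm high; its floor is 8 mm above the table. Origin at the centre of its underside. The dish and the dispenser stand on it side by side in the half farther from the robot (about +35 mm in its x, 78 mm to either side in its y; which is on which side varies); the half nearer the robot is bare (a strip about 60 mm wide in x in front of the dish).
- dispenser: Upright stainless steel tube, open at the top, 88 mm high, fixed on the tray; 52 mm outside, flaring to 68 mm at the rim. Round bore 40 mm wide, opening funnel-like over the top 10 mm to 56 mm at the mouth; bore floor 10 mm above the origin. A small black push button is on its near side. Origin at the centre of its underside, which is on the tray's floor; z up.
- dish: Low round white ceramic dish, fixed on the tray, 128 mm across the rim, 18 mm high; its flat inner floor is about 100 mm across and 6 mm above the origin. Origin at the centre of its underside.
- flat_tablet: Small cream soap tablet, an upright cylinder 34 mm across and 30 mm tall with flat top, about 30 g. It and the other small things lie on the table to the left and right of the tray, centres at least 75 mm apart, all under 35 mm high, among small fixed trinkets (cufflinks, tin, ear studs). Origin at the centre of its underside, z up.
- domed_tablet: Small cream soap tablet, 34 mm across, with upright sides to 26 mm and a domed top, 34 mm tall in all, about 30 g. Origin at the centre of its flat underside, z up through the dome.
- hair_clip: Tortoiseshell brown hair clip, a solid slightly arched bar 74 mm long (its x), 22 mm wide (its y), 15 mm high, on a narrow steel clasp 12 mm wide and 5 mm high; the shell is 7 to 15 mm above the table in the middle. About 30 g. Origin at the centre of its underside, z up.
- bangle: Plain brass bangle, a rigid ring lying flat, 66 mm outside, 52 mm inside (wall 7 mm), 10 mm high, about 35 g. Origin on its axis at the underside.
- wide_soap: Look-alike to leave: wider flat cream soap, a cylinder 48 mm across, 30 mm tall; too wide for the dispenser. Origin at the centre of its underside.
- comb: Look-alike to leave: tortoiseshell brown hair comb, 70 mm long (its x), 35 mm wide, 8 mm high, with nine teeth towards its +y. Origin near its centre, at the underside.
- curtain_ring: Look-alike to leave: small brass curtain ring lying flat, 44 mm outside, 34 mm inside, 10 mm high, with a small eyelet on its +y side. Origin on its axis at the underside.
Not all that is in view belongs to the job. What is shaped like the hair_clip but orange is not meant.

How it is judged (in metres and radians):
At the end, for the whole second after the job is handed in: Flat tablet on the bore floor, domed one on it, dome up, each within 6 mm in height and 0.15 rad; bangle flat (0.12 rad) in the dish, 24 mm from its centre at most; clip right way up, level (0.12 rad) on the tray floor; all at rest; wide soap, comb and curtain ring within 20 mm of their start (horizontal distance between each of flat_tablet, domed_tablet and dispenser below 0.006 m and angle between each of flat_tablet, domed_tablet's own z axis and vertical below 0.15 rad and z of flat_tablet in the frame of dispenser between 0.005 and 0.016 m and z of domed_tablet in the frame of dispenser between 0.035 and 0.046 m and horizontal distance between bangle and dish below 0.024 m and (angle between bangle's own z axis and vertical below 0.12 rad or angle between bangle's own z axis and vertical above 3.02 rad) and z of bangle in the frame of dish between 0.003 and 0.02 m and x of hair_clip in the frame of tray between -0.085 and 0.085 m and y of hair_clip in the frame of tray between -0.135 and 0.135 m and z of hair_clip in the frame of tray between 0.005 and 0.0115 m and angle between hair_clip's own z axis and vertical below 0.12 rad and linear speed of each of flat_tablet, domed_tablet, hair_clip, bangle below 0.02 m/s and distance of each of wide_soap, comb, curtain_ring from where it was at the start of the episode below 0.02 m); the robot touches nothing.
It fails at once if a look-alike that should stay (wide soap, comb or curtain ring) is picked up: raised more than 30 mm (height (world z) of any of wide_soap, comb, curtain_ring above 0.03 m).
It also fails if it takes over 112 s, if anything falls off the work surface, if the arm or the gripper's body presses on something with over 40 N, if the wrist force passes 120 N, or if a joint passes its speed limit or range.

ROBOT

A 6-joint arm with a two-finger parallel gripper is mounted at the origin on the work surface. World frame = base frame: x ahead of the robot, y to its left, z up, the work surface at z = 0. Lengths are in mm, angles in rad, forces in N, time in s.
With the tool pointing down it reaches from about 325 to 900 mm from the base axis. Payload 6.1 kg.
Tool frame: the origin (TCP) lies midway between the tips of the shut fingers; the grasp point (between the pads) lies 19 mm behind it; z points along the fingers, y is the line along which they close (so a half turn about z gives the same grasp; the last joint's range is limited). The gripper opens to 87 mm and grips with 3 to 60 N. Pads are 19 mm wide; open, the fingers measure 117 mm over their backs; the gripper's body (75 mm by 190 mm) begins 51 mm behind the grasp point.
Start: joints at [-1.244, 0.22, 1.526, -0, 1.395, -0.126], TCP at [273.42, -562.012, 222.538] pointing down, gripper open.
Joint ranges: [-2.98, 2.98], [-0.91, 2.08], [0.09, 2.57], [-1.24, 4.39], [0.2, 2.65], [-2.68, 2.68]. Speed limits (rad/s): [2.57, 2.57, 3.01, 3.14, 3.14, 3.14].

INTERFACE

Orientations are given as [roll, pitch, yaw] about the fixed x, y, z axes, in that order (R = Rz(yaw) Ry(pitch) Rx(roll)).
In Python, from station import arm gives the robot as it stands.
- The arm moves only by the tool apply_moves, never from a script. Its argument "deltas" is a list of rows, each a list of 3 entries, a list of its own where there are three numbers: the turn, a rotation vector about the world's x, y, z in degrees, then the shift along the world's x, y, z in mm, then the opening, from 0 (shut) to 1 (fully open). A call has 1 to 20 rows; each row shifts and turns the commanded pose from where the row before left it; what a row does not reach is not made up. A row lasts 1/12 s, in which the tool goes at most 41.7 mm and 7.16 degrees, less where a joint would pass 70% of its speed; a pose out of reach is approached as far as the arm can. A call is refused whole if a number of a shift passes 41.7 or a number of a turn 7.16, either way. A call with a gripper value outside its range is refused whole. The fingers move at their own pace and stop on an object; "squeeze" is the grip in N (left out, the last holds). Time passes only in rows, so rows that do not move let the fingers close. It gives the time, the measured TCP pose, the force, the opening and the grip force at its end, in the units of the state.
- arm.sense(): the state, without advancing time (a new reading comes with each control period).
- arm.capture(name): name is "side" or "top"; returns (picture, depth): 420x560x3 uint8, red, green, blue; 420x560 float32, mm along the optical axis (not along the pixel's ray), 0 where there is no reading.
- arm.get_calibration(name): a dict with "intrinsics" (3x3 intrinsics, pixels), "distortion" ([k1, k2, p1, p2, k3] as OpenCV has them; the pictures are not rectified), "T" (4x4, takes a point from camera to world coordinates). Camera axes: x right, y up, looking along -z (the intrinsics and any distortion apply to the point x, -y, -z); pixel columns grow to the right and rows downward; lengths in mm; the calibration is good to about 2 mm. A picture is of the moment at which its call begins. get_calibration takes no time and is no camera call.
- arm.job_done(): hands the job in; it is judged then, once.
Trained networks look in the newest picture that a camera, given by its name, has taken for a name from the list of things; names that differ only in an ending like _2 or _b are one class to them, and where a whole thing is asked for, a point or a joint stands for the part that bears it (a point fixed in the world has none). Each returns a list of dicts, best first, with "conf" (0 to 1); they miss things now and then, are a little off and sometimes report something else, mostly with a low value. They report only what shows in the picture. A call takes as long as a camera call. They do not tell look-alikes from the thing itself.
- arm.look_for(camera, label): "extent" ([left, top, right, bottom] in pixels, round what is visible of it).
The state is a dict: "clock": time; "joints": joint angles; "joint_velocities": joint speeds; "tau": joint torques, N m; "position": TCP position; "tool_rot": TCP orientation; "force": force on the tool from outside, world axes, zero at the start; "torque": the same for the moment, N m; "gripper_width": finger opening in mm; "grip_force": force on a finger pad.
Only numpy, scipy, OpenCV 4.12 (cv2) and the standard library are available. Lean on these libraries where they do the work, as an engineer would, in place of code of your own. Each camera call takes 0.05 s, during which the arm holds its last target. There are 200 camera calls.

## Working session

There is one attempt and no reset: what is moved stays moved. The work goes in short steps, Python scripts to look and compute and a tool call to move; the robot and the scene stay as the last step left them, time stands still between calls to the robot, and variables do not carry over. Pictures are saved under pics/ and viewed, at most 14 in all, crops included, and the job is handed in when it is done.

Besides the shell and the picture viewer there is one more tool, called after "Request:" as name(argument=value, ...), one argument or row to a line, values as JSON. apply_moves: Moves the arm, as the interface text tells. Its arguments: {"type":"object","properties":{"deltas":{"type":"array","items":{"type":"array"}},"squeeze":{"type":"number"}},"required":["deltas"]}

```bash
ls; mkdir -p pics; cat > h.py <<'E'
import numpy as np, cv2
from station import arm
def snap(n,f=None):
    p,d=arm.capture(n)
    if f: cv2.imwrite('pics/'+f,p[:,:,::-1])
    return p,d
def world(n,d):
    c=arm.get_calibration(n);K=np.array(c['intrinsics']);D=np.array(c['distortion']);T=np.array(c['T'])
    h,w=d.shape;u,v=np.meshgrid(np.arange(w),np.arange(h))
    q=cv2.undistortPoints(np.stack([u,v],-1).reshape(-1,1,2).astype(np.float32),K,D).reshape(h,w,2)
    P=np.stack([q[...,0]*d,-q[...,1]*d,-d],-1)
    W=P@T[:3,:3].T+T[:3,3]; W[d==0]=np.nan
    return W
E
python3 - <<'E'
from h import *
for n in('top','side'):
    p,d=snap(n,n+'0.png'); np.save(n+'d.npy',d); np.save(n+'p.npy',p)
    W=world(n,d); np.save(n+'w.npy',W)
    print(n,np.array(arm.get_calibration(n)['T'])[:3,3], (d==0).mean())
    for l in ['tray','dispenser','dish','flat_tablet','domed_tablet','hair_clip','bangle','wide_soap','comb','curtain_ring']:
        for r in arm.look_for(n,l):
            e=np.array(r['extent']);c=((e[:2]+e[2:])/2).astype(int)
            print(l,round(r['conf'],2),e.round().astype(int),W[min(c[1],419),min(c[0],559)].round())
print(arm.sense())
E
```

```text
pics
top [539.17022415   8.4949239  929.39194842] 0.0038775510204081634
tray 0.92 [234 156 376 265] [611. -43.   9.]
dispenser 0.65 [329 184 363 215] [ 638. -140.   18.]
dispenser 0.22 [159 192 176 218] [614. 281.  12.]
dish 0.94 [248 162 303 215] [661.  27.  13.]
flat_tablet 0.78 [400 201 415 218] [ 617. -279.   30.]
flat_tablet 0.74 [152 277 176 296] [424. 284.   3.]
domed_tablet 0.64 [397 284 416 302] [ 428. -276.   32.]
hair_clip 0.86 [116 168 131 202] [659. 387.  14.]
hair_clip 0.84 [196 160 212 195] [682. 198.  16.]
hair_clip 0.71 [192 127 225 135] [794. 190.  14.]
hair_clip 0.65 [159 190 177 216] [619. 278.  16.]
bangle 0.5 [435 272 468 300] [ 443. -392.    0.]
bangle 0.42 [399 286 414 305] [ 422. -275.   35.]
wide_soap 0.79 [438 235 465 255] [ 537. -379.   30.]
comb 0.64 [114 222 136 253] [536. 382.   6.]
comb 0.31 [153 274 177 296] [428. 283.  -0.]
curtain_ring 0.64 [156 275 175 292] [430. 281.  -1.]
side [ 466.753858   -727.75629717  803.30420072] 0.003949829931972789
tray 0.77 [242 198 328 292] [ 600. -134.   97.]
dispenser 0.7 [273 198 317 232] [668.  33.  16.]
dispenser 
[... 558 characters left out ...]
, 'joints': array([-1.24412074e+00,  2.20393695e-01,  1.52648308e+00,  2.60997161e-05,
        1.39467138e+00, -1.26114043e-01]), 'joint_velocities': array([ 3.03730738e-04,  1.32105253e-03,  5.83332457e-05,  1.06246585e-03,
        5.02486657e-04, -1.33797647e-04]), 'tau': array([ 1.48667230e-03, -4.94575489e+01, -3.87708771e+01,  6.99033611e-02,
        4.68411029e-02, -1.93658866e-05]), 'position': array([ 273.42292248, -562.03210372,  222.55051783]), 'tool_rot': array([ 3.14154528e+00, -1.98957470e-05,  4.52785061e-01]), 'force': array([ 0.39838375,  0.93361746, -0.16414724]), 'torque': array([-0.0033437 ,  0.04237042, -0.00545932]), 'grip_force': 0.0, 'gripper_width': 86.96332052806326}
```

View pics/top0.png

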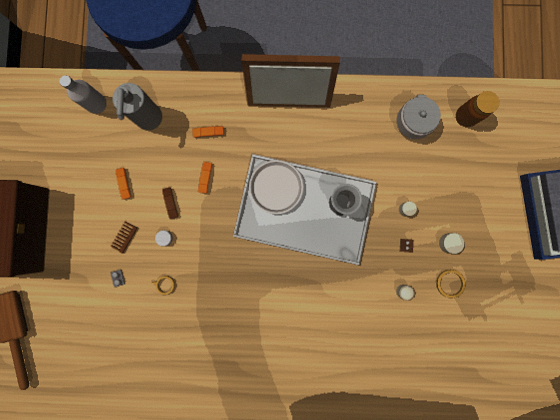

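View pics/side0.png

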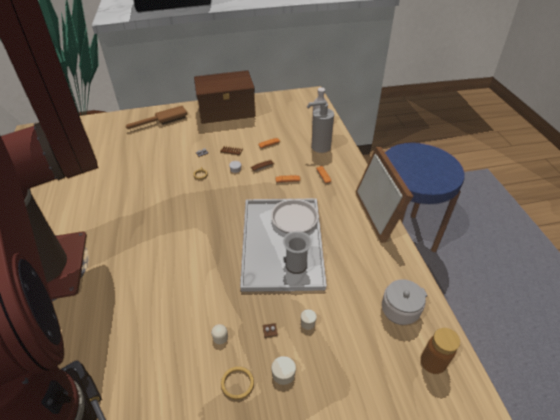

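The top view shows the brown clip at (171,203), with orange clips at (124,183), (205,177) and (208,131). The comb is at (124,237) and the curtain ring, with its eyelet, at (165,285). The bangle is at (451,283), small tablets at (409,209) and (406,292), and the wide soap at (453,243). The tube is at (347,200) and the dish at (277,188). I'll measure these and confirm them in one enlarged crop.

```bash
cat > m.py <<'E'
from h import *
from scipy.optimize import least_squares
def circ(P):
    r=least_squares(lambda q:np.hypot(P[:,0]-q[0],P[:,1]-q[1])-q[2],[*P.mean(0),30],loss='soft_l1'); return r.x.round(1)
def reg(W,px,r,z0,z1):
    u,v=px; S=W[v-r:v+r,u-r:u+r].reshape(-1,3); return S[(S[:,2]>z0)&(S[:,2]<z1)]
E
python3 - <<'E'
from m import *
p=np.load('topp.npy')[:,:,::-1]; W=np.load('topw.npy')
a=cv2.resize(p[155:305,100:235],None,fx=3,fy=3,interpolation=cv2.INTER_CUBIC)
b=cv2.resize(p[155:305,370:490],None,fx=3,fy=3,interpolation=cv2.INTER_CUBIC)
cv2.imwrite('pics/crop1.png',np.hstack([a,b]))
print('table z',np.nanmedian(W[330:360,250:290,2]),np.nanmedian(W[320:340,440:470,2]), 'tray',np.nanmedian(W[230:245,270:300,2]))
for n,px,r,z0,z1 in [('flat',(409,209),14,20,45),('domed',(406,292),14,20,45),('wide',(453,243),18,20,45),('clip',(171,203),22,8,30),('bangle',(451,283),22,5,25),('curtain',(165,285),16,5,25),('comb',(124,237),20,4,20),('tin',(164,238),14,6,60),('tube',(347,200),24,85,120),('dishrim',(277,188),34,20,40),('studs',(406,245),12,4,40),('cuff',(118,278),12,4,40)]:
    S=reg(W,px,r,z0,z1)
    if len(S)<3: print(n,len(S)); continue
    rect=cv2.minAreaRect(S[:,:2].astype(np.float32))
    print(n,len(S),'mean',S.mean(0).round(1),'zmax',S[:,2].max().round(1),'std z',S[:,2].std().round(1),'rect',np.round(rect[0],1),np.round(rect[1],1),round(rect[2],1),'circ',circ(S[:,:2]) if n in('bangle','curtain','tube','dishrim') else '')
S=np.load('topw.npy'); 
print(np.round(S[285:300:2,398:416:2,2]))
print(np.round(S[201:217:2,400:420:2,2]))
E
```

```text
table z 0.13005071228303677 0.29387564826981816 tray 7.875296389030154
flat 181 mean [ 618.4 -281.9   29.6] zmax 33.9 std z 2.3 rect [ 618.6 -283. ] [30.2 33.8] 2.7 circ 
domed 181 mean [ 426.4 -276.1   30.7] zmax 36.2 std z 3.1 rect [ 425.8 -277. ] [31.3 31.7] 73.3 circ 
wide 367 mean [ 541.3 -383.4   29.6] zmax 35.2 std z 2.3 rect [ 541.9 -384.4] [45.9 46.6] 2.7 circ 
clip 288 mean [619.1 275.3  13.6] zmax 19.5 std z 2.1 rect [619.5 275.9] [74.7 22.3] 15.9 circ 
bangle 274 mean [ 447.2 -387.4    9.6] zmax 14.6 std z 1.9 rect [ 444.4 -379.5] [76.6 77.8] 69.8 circ [ 447.5 -386.6   29.5]
curtain 133 mean [427.  282.3   9.3] zmax 13.7 std z 1.7 rect [425.2 281.7] [41.8 47.8] 28.0 circ [426.6 279.9  19.6]
comb 235 mean [533.2 379.6   6.5] zmax 11.2 std z 1.6 rect [541.6 375.6] [65.1 88.5] 79.9 circ 
tin 209 mean [536.2 285.3  18.3] zmax 23.1 std z 2.7 rect [536.4 286.1] [32.6 36.2] 1.3 circ 
tube 471 mean [ 631.  -128.7   93. ] zmax 99.2 std z 3.2 rect [ 630.4 -127.3] [64.5 64.5] 19.9 circ [ 630.  -126.8   27.2]
dishrim 500 mean [665.   26.7  24.5] zmax 30.2 std z 2.2 rect [662.7  29.4]
[... 200 characters left out ...]
 rect [437.1 398.3] [38.  39.8] 33.2 circ 
[[ 1.  6.  7. 13.  9.  2.  2.  1. -1.]
 [ 8. 16. 26. 30. 31. 29. 26.  5.  2.]
 [15. 24. 29. 31. 31. 33. 33. 29.  2.]
 [19. 29. 32. 32. 33. 36. 35. 28.  3.]
 [19. 25. 33. 34. 36. 35. 35. 31.  2.]
 [13. 27. 32. 33. 35. 34. 32. 30.  4.]
 [-4. 26. 27. 32. 32. 33. 32. 29.  1.]
 [-1.  1. 25. 31. 29. 30. 28.  1. -1.]]
[[ 2. -3. -1.  1.  3.  2. -3. -0. -2. -2.]
 [ 2.  1. 27. 32. 31. 30. 28. -0. -3.  1.]
 [ 4. 25. 29. 29. 31. 32. 28. 29. -0.  3.]
 [16. 31. 31. 34. 30. 30. 31. 29. 29.  0.]
 [14. 31. 30. 31. 30. 31. 32. 29. 30.  1.]
 [10. 25. 29. 31. 27. 30. 30. 31.  1.  3.]
 [ 8. 19. 31. 29. 30. 31. 29. 28.  0.  0.]
 [ 2.  6. 20. 25. 27. 30. 29. -1.  2. -2.]]
```

View pics/crop1.png

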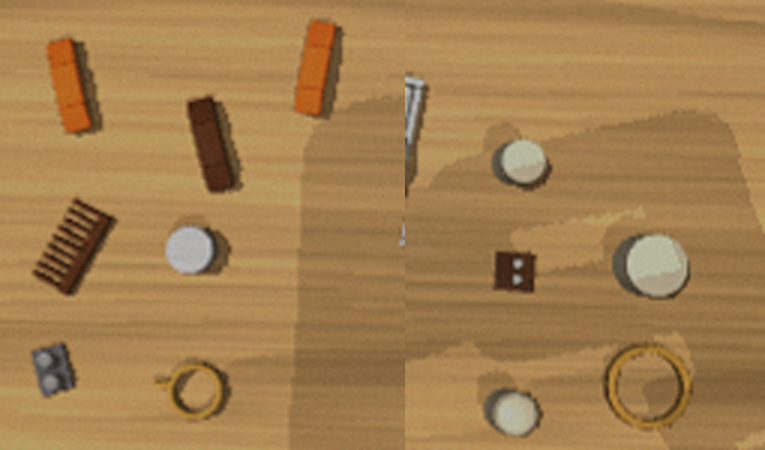

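The crop settles which things are meant:
- **Clip:** the dark brown bar at top (171,203). The orange bars are not meant, and the toothed piece at (124,237) is the comb.
- **Bangle:** the large plain ring at (451,283). The small ring with an eyelet at (165,285) is the curtain ring.
- **Flat tablet:** (409,209), with an even 30 mm depth. **Domed tablet:** (406,292), with a peak of about 35 mm.
- **Wide soap:** (453,243), 46 mm across, to be left.

I'll take the flat tablet at (618.5,-283) first.

Request:
apply_moves(
  deltas=[
    [[0, 0, 0], [25, 20, -5], 0.6],
    [[0, 0, 0], [25, 20, -5], 0.6],
    [[0, 0, 0], [25, 20, -5], 0.6],
    [[0, 0, 0], [25, 20, -5], 0.6],
    [[0, 0, 0], [25, 20, -5], 0.6],
    [[0, 0, 0], [25, 20, -5], 0.6],
    [[0, 0, 0], [25, 20, -5], 0.6],
    [[0, 0, 0], [25, 20, -5], 0.6],
    [[0, 0, 0], [25, 20, -5], 0.6],
    [[0, 0, 0], [25, 20, -5], 0.6],
    [[0, 0, 0], [25, 20, -5], 0.6],
    [[0, 0, 0], [25, 20, -5], 0.6],
    [[0, 0, 0], [25, 20, -10], 0.6],
    [[0, 0, 0], [20, 19, -20], 0.6],
    [[0, 0, 0], [0, 0, -20], 0.6],
    [[0, 0, 0], [0, 0, 0], 0.6],
    [[0, 0, 0], [0, 0, 0], 0.6],
  ],
  squeeze=12,
)

```text
clock: 2.52
position: [617.3, -282.2, 110.8]
tool_rot: [-3.139, 0.002, 0.454]
force: [0.1, 0.3, -0.2]
gripper_width: 52.2
grip_force: 0.0
```

Request:
apply_moves(
  deltas=[
    [[0, 0, 0], [1, -1, -25], 0.6],
    [[0, 0, 0], [0, 0, -25], 0.6],
    [[0, 0, 0], [0, 0, -20], 0.6],
    [[0, 0, 0], [0, 0, -15], 0.6],
    [[0, 0, 0], [0, 0, -10], 0.6],
    [[0, 0, 0], [0, 0, -2], 0.6],
    [[0, 0, 0], [0, 0, 0], 0.6],
    [[0, 0, 0], [0, 0, 0], 0.2],
    [[0, 0, 0], [0, 0, 0], 0.2],
    [[0, 0, 0], [0, 0, 0], 0.2],
    [[0, 0, 0], [0, 0, 0], 0.2],
    [[0, 0, 0], [0, 0, 0], 0.2],
  ],
  squeeze=12,
)

```text
clock: 3.52
position: [620.1, -284.4, 16.7]
tool_rot: [3.14, -0.001, 0.453]
force: [0.3, 0.5, 2.6]
gripper_width: 33.1
grip_force: 12.0
```

Request:
apply_moves(
  deltas=[
    [[0, 0, 0], [0, 0, 15], 0.2],
    [[0, 0, 0], [0, 0, 30], 0.2],
    [[0, 0, 0], [0, 0, 30], 0.2],
    [[0, 0, 0], [0, 0, 30], 0.2],
    [[0, 0, 0], [0, 5, 30], 0.2],
    [[0, 0, 0], [2, 26, 0], 0.2],
    [[0, 0, 0], [2, 28, 0], 0.2],
    [[0, 0, 0], [2, 28, 0], 0.2],
    [[0, 0, 0], [2, 28, 0], 0.2],
    [[0, 0, 0], [2, 26, 0], 0.2],
    [[0, 0, 0], [0, 16, 0], 0.2],
    [[0, 0, 0], [0, 0, 0], 0.2],
    [[0, 0, 0], [0, 0, 0], 0.2],
    [[0, 0, 0], [0, 0, 0], 0.2],
  ],
)

```text
clock: 4.68
position: [629.5, -127.9, 151.0]
tool_rot: [3.141, -0.0, 0.453]
force: [0.2, 0.4, -0.1]
gripper_width: 33.1
grip_force: 12.0
```

```bash
python3 - <<'E'
from h import *
p,d=snap('top','t1.png'); q,e=snap('side')
cv2.imwrite('pics/c2.png',np.hstack([cv2.resize(p[120:270,230:430],None,fx=2,fy=2),cv2.resize(q[130:280,220:420],None,fx=2,fy=2)])[:,:,::-1])
print(arm.sense()['position'])
E
```

```text
[ 629.37485061 -128.39850774  150.7158855 ]
```

View pics/c2.png

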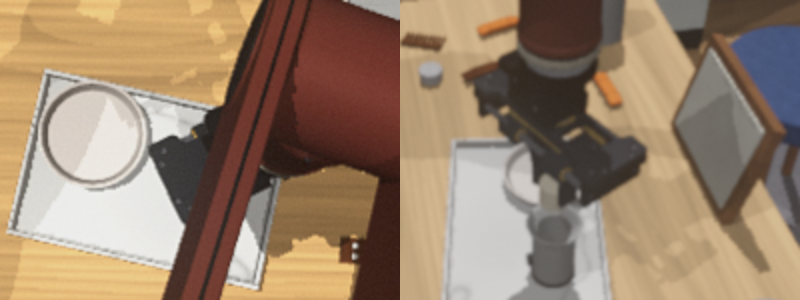

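The side view shows the tablet held above the tube mouth, at crop (550,190) with the mouth at (555,225). I'll lower it and release.

Request:
apply_moves(
  deltas=[
    [[0, 0, 0], [0, 1, -20], 0.2],
    [[0, 0, 0], [0, 0, -15], 0.2],
    [[0, 0, 0], [0, 0, -10], 0.2],
    [[0, 0, 0], [0, 0, -6], 0.2],
    [[0, 0, 0], [0, 0, 0], 0.2],
    [[0, 0, 0], [0, 0, 0], 0.2],
    [[0, 0, 0], [0, 0, 0], 0.2],
  ],
)

```text
clock: 5.37
position: [629.6, -126.6, 100.0]
tool_rot: [3.141, -0.0, 0.452]
force: [0.3, -0.7, -0.0]
gripper_width: 33.5
grip_force: 12.0
```

Request:
apply_moves(
  deltas=[
    [[0, 0, 0], [0, 0, 0], 0.6],
    [[0, 0, 0], [0, 0, 0], 0.6],
    [[0, 0, 0], [0, 0, 0], 0.6],
    [[0, 0, 0], [0, 0, 25], 0.6],
    [[0, 0, 0], [0, 0, 25], 0.6],
    [[0, 0, 0], [-20, -15, 0], 0.6],
    [[0, 0, 0], [-25, -18, 0], 0.6],
    [[0, 0, 0], [-25, -18, 0], 0.6],
    [[0, 0, 0], [-25, -18, 0], 0.6],
    [[0, 0, 0], [-25, -18, 0], 0.6],
    [[0, 0, 0], [-25, -18, -10], 0.6],
    [[0, 0, 0], [-25, -18, -10], 0.6],
    [[0, 0, 0], [-23, -18, -10], 0.6],
    [[0, 0, 0], [-11, -10, -10], 0.6],
    [[0, 0, 0], [0, 0, 0], 0.6],
    [[0, 0, 0], [0, 0, 0], 0.6],
  ],
)

```text
clock: 6.7
position: [424.8, -277.0, 109.3]
tool_rot: [-3.141, 0.0, 0.451]
force: [1.4, -0.4, 0.7]
gripper_width: 52.2
grip_force: 0.0
```

```bash
python3 - <<'E'
from m import *
p,d=snap('top'); W=world('top',d); q,e=snap('side'); V=world('side',e)
print(arm.sense()['position'])
for n,px,r,z0,z1 in [('tubein',(347,200),26,28,82),('domed',(406,292),14,20,45)]:
    S=reg(W,px,r,z0,z1); print(n,len(S),S.mean(0).round(1) if len(S) else '')
M=V[...,0];k=(np.hypot(V[...,0]-630,V[...,1]+127)<17)
print('side in bore',V[k].mean(0),k.sum(), W[np.hypot(W[...,0]-630,W[...,1]+127)<15].mean(0))
cv2.imwrite('pics/c3.png',np.hstack([cv2.resize(p[150:250,290:430],None,fx=3,fy=3),cv2.resize(q[200:300,240:340],None,fx=3,fy=3)])[:,:,::-1])
E
```

```text
[ 426.34867899 -276.83765883  110.29374035]
tubein 43 [ 610.5 -115.5   40.8]
domed 129 [ 430.3 -275.1   31. ]
side in bore [ 628.7956073  -131.96123445  102.58687688] 155 [ 629.97711908 -126.01289309  100.50112126]
```

View pics/c3.png

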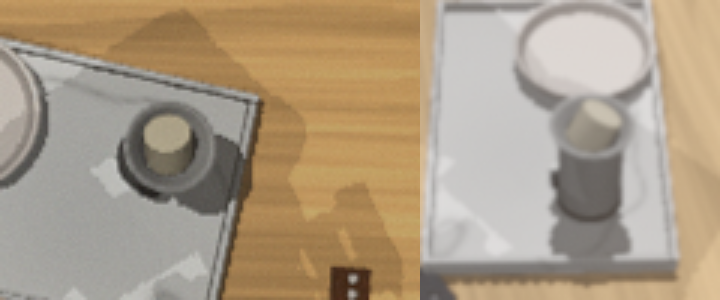

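The flat tablet has stuck tilted in the tube's mouth, at crop (168,140) from the top and (595,125) from the side. I'll measure the tube centre and the tablet's tilt before mending it.

```bash
python3 - <<'E'
from m import *
for n in('top','side'):
    Ws=[]
    for _ in range(4):
        p,d=snap(n); d=d.copy(); d[d==0]=np.nan; Ws.append(d)
    W=world(n,np.nanmean(Ws,0)); np.save(n+'w2.npy',W); np.save(n+'p2.npy',p)
    r=np.hypot(W[...,0]-630,W[...,1]+127)
    k=(r<45)&(W[...,2]>60)
    hsv=cv2.cvtColor(p,cv2.COLOR_RGB2HSV)
    cream=k&(hsv[...,1]>35)&(hsv[...,2]>90)
    rim=k&~cream&(W[...,2]>91)
    S=W[cream]; print(n,'cream',len(S),S.mean(0).round(1),np.percentile(S,[2,98],axis=0).round(1))
    # top plane fit of tablet: highest points ransac
    best=None;rng=np.random.default_rng(0)
    for i in range(500):
        a=S[rng.choice(len(S),3,replace=False)];nn=np.cross(a[1]-a[0],a[2]-a[0]);
        if np.linalg.norm(nn)<50: continue
        nn/=np.linalg.norm(nn);nn*=np.sign(nn[2]); c=abs((S-a[0])@nn)<1.3
        if nn[2]>.5 and (best is None or c.sum()>best[0]): best=(c.sum(),nn,S[c].mean(0))
    print('plane',best)
    S=W[rim]; print('rim',len(S),circ(S[:,:2]),cv2.minAreaRect(S[:,:2].astype(np.float32)),S.mean(0))
    rr=least_squares(lambda q:np.hypot(S[:,0]-q[0],S[:,1]-q[1])-31,[630,-127],loss='soft_l1').x; print('fixed r31',rr)
E
```

```text
top cream 258 [ 632.9 -124.3  101.8] [[ 613.  -139.9   88.6]
 [ 654.  -109.6  112.3]]
plane (np.int64(155), array([0.51437517, 0.19683377, 0.83467039]), array([ 638.68214113, -123.72134312,  104.05351282]))
rim 352 [ 630.4 -126.6   28.8] ((630.3909301757812, -127.47067260742188), (64.39056396484375, 64.51956176757812), 19.153305053710938) [ 630.21936708 -129.05090899   94.98297504]
fixed r31 [ 630.35724492 -126.40740739]
side cream 44 [ 634.1 -142.    96.8] [[ 623.1 -144.6   88.4]
 [ 645.  -137.2  105.3]]
plane (np.int64(26), array([-0.19398226, -0.84238801,  0.50274578]), array([ 632.81440627, -142.16873856,   97.15925865]))
rim 387 [ 633.9 -121.    22.8] ((632.236572265625, -127.80323791503906), (63.26889419555664, 64.86631774902344), 21.574979782104492) [ 632.0698536  -127.22301841   98.43911023]
fixed r31 [ 632.64747523 -128.14079966]
```

The tablet leans 33° toward +x, with its top face centre at (639,-124,104). Its -x bottom edge caught on the funnel because it was held off centre. I'll regrip it across the tilt, set it back on the table to right itself, then centre it with two crossed pinches.

Request:
apply_moves(
  deltas=[
    [[0, 0, -5], [0, 0, 25], 0.6],
    [[0, 0, 0], [10, 5, 20], 0.6],
    [[0, 0, 0], [25, 18, 0], 0.6],
    [[0, 0, 0], [25, 18, 0], 0.6],
    [[0, 0, 0], [25, 18, 0], 0.6],
    [[0, 0, 0], [25, 18, 0], 0.6],
    [[0, 0, 0], [25, 18, 0], 0.6],
    [[0, 0, 0], [25, 18, 0], 0.6],
    [[0, 0, 0], [25, 18, 0], 0.6],
    [[0, 0, 0], [16, 12, 0], 0.6],
    [[0, 0, 0], [10, 10, 0], 0.6],
    [[0, 0, 0], [0, 0, 0], 0.6],
    [[0, 0, 0], [0, 0, 0], 0.6],
  ],
  squeeze=15,
)

```text
clock: 8.28
position: [636.1, -123.7, 154.1]
tool_rot: [-3.141, 0.001, 0.367]
force: [-0.6, 0.3, -0.1]
gripper_width: 52.2
grip_force: 0.0
```

Request:
apply_moves(
  deltas=[
    [[0, 0, 0], [1, -1, -20], 0.6],
    [[0, 0, 0], [0, 0, -20], 0.6],
    [[0, 0, 0], [0, 0, -10], 0.6],
    [[0, 0, 0], [0, 0, -5], 0.6],
    [[0, 0, 0], [0, 0, 0], 0.6],
    [[0, 0, 0], [0, 0, 0], 0.6],
    [[0, 0, 0], [0, 0, 0], 0.2],
    [[0, 0, 0], [0, 0, 0], 0.2],
    [[0, 0, 0], [0, 0, 0], 0.2],
    [[0, 0, 0], [0, 0, 0], 0.2],
    [[0, 0, 0], [0, 0, 0], 0.2],
  ],
)

```text
clock: 9.2
position: [637.9, -125.1, 100.2]
tool_rot: [3.141, -0.001, 0.366]
force: [-0.6, 0.3, 1.0]
gripper_width: 32.4
grip_force: 15.0
```

Request:
apply_moves(
  deltas=[
    [[0, 0, 0], [0, 0, 8], 0.2],
    [[0, 0, 0], [0, 0, 12], 0.2],
    [[0, 0, 0], [0, 0, 15], 0.2],
    [[0, 0, 0], [0, 0, 20], 0.2],
    [[0, 0, 0], [0, 0, 10], 0.2],
    [[0, 0, 0], [0, 0, 0], 0.2],
  ],
)

```text
clock: 9.7
position: [639.6, -125.6, 169.1]
tool_rot: [3.137, -0.005, 0.366]
force: [0.0, -0.2, 0.7]
gripper_width: 32.5
grip_force: 15.0
```

```bash
python3 - <<'E'
from m import *
p,d=snap('top'); q,e=snap('side')
cv2.imwrite('pics/c4.png',np.hstack([cv2.resize(p[150:250,290:430],None,fx=3,fy=3),cv2.resize(q[160:260,240:340],None,fx=3,fy=3)])[:,:,::-1])
E
```

```text
(no output)
```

View pics/c4.png

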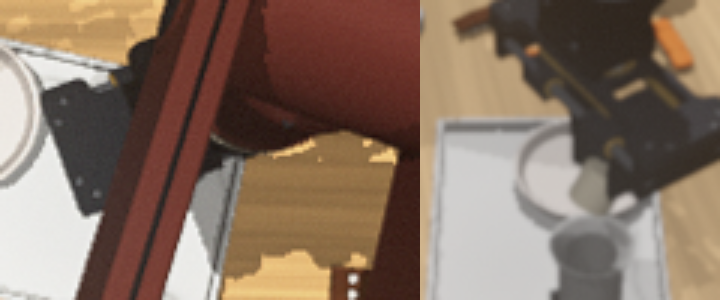

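The side crop shows the tablet held, still tilted, at (590,185), and the tube empty. I'll take it back to the free table spot at (618,-283).

Request:
apply_moves(
  deltas=[
    [[0, 0, 0], [-2, -15, 0], 0.2],
    [[0, 0, 0], [-4, -28, 0], 0.2],
    [[0, 0, 0], [-4, -28, 0], 0.2],
    [[0, 0, 0], [-4, -28, 0], 0.2],
    [[0, 0, 0], [-4, -28, 0], 0.2],
    [[0, 0, 0], [-3, -25, -20], 0.2],
    [[0, 0, 0], [0, -5, -30], 0.2],
    [[0, 0, 0], [0, 0, -30], 0.2],
    [[0, 0, 0], [0, 0, -20], 0.2],
    [[0, 0, 0], [0, 0, -20], 0.2],
    [[0, 0, 0], [0, 0, -10], 0.2],
    [[0, 0, 0], [0, 0, -5], 0.2],
    [[0, 0, 0], [0, 0, -2], 0.2],
    [[0, 0, 0], [0, 0, 0], 0.2],
    [[0, 0, 0], [0, 0, 0], 0.2],
  ],
)

```text
clock: 11.05
position: [616.4, -281.5, 28.5]
tool_rot: [-3.14, -0.0, 0.366]
force: [-2.3, 4.7, 6.9]
gripper_width: 32.8
grip_force: 15.2
```

Request:
apply_moves(
  deltas=[
    [[0, 0, 0], [0, 0, 0], 0.65],
    [[0, 0, 0], [0, 0, 0], 0.65],
    [[0, 0, 0], [0, 0, 0], 0.65],
    [[0, 0, 0], [0, 0, 0], 0.65],
    [[0, 0, 0], [0, 0, 30], 0.65],
    [[0, 0, 0], [0, 0, 35], 0.65],
    [[0, 0, 0], [0, 30, 35], 0.65],
    [[0, 0, 0], [0, 35, 10], 0.65],
    [[0, 0, 0], [0, 35, 0], 0.65],
    [[0, 0, 0], [0, 35, 0], 0.65],
    [[0, 0, 0], [0, 35, 0], 0.65],
    [[0, 0, 0], [0, 0, 0], 0.65],
  ],
)

```text
clock: 12.05
position: [616.1, -108.9, 134.0]
tool_rot: [-3.139, -0.0, 0.37]
force: [-0.1, 0.3, 0.4]
gripper_width: 56.4
grip_force: 0.0
```

```bash
cat >> m.py <<'E'
def find(n,c,r,z0,z1,k=4):
    ds=[]
    for _ in range(k):
        p,d=snap(n); d=d.copy(); d[d==0]=np.nan; ds.append(d)
    W=world(n,np.nanmean(ds,0)); m=(np.hypot(W[...,0]-c[0],W[...,1]-c[1])<r)&(W[...,2]>z0)&(W[...,2]<z1)
    S=W[m]; print(n,len(S),'mean',S.mean(0).round(1),'rect',[np.round(a,1) for a in cv2.minAreaRect(S[:,:2].astype(np.float32))],'zpct',np.percentile(S[:,2],[5,50,95]).round(1)); return S,p
E
python3 - <<'E'
from m import *
print(arm.sense()['position'])
for n in('top','side'): find(n,(617,-283),34,24,45)
for n in('top','side'): find(n,(426,-277),30,24,45)
for n in('top','side'): 
    S,_=find(n,(631,-127),40,90,105); print(circ(S[:,:2]))
E
```

```text
[ 616.07041194 -108.88111967  134.01917385]m.py:12: RuntimeWarning: Mean of empty slice.
  S=W[m]; print(n,len(S),'mean',S.mean(0).round(1),'rect',[np.round(a,1) for a in cv2.minAreaRect(S[:,:2].astype(np.float32))],'zpct',np.percentile(S[:,2],[5,50,95]).round(1)); return S,p
  ret = um.true_divide(
Traceback (most recent call last):
  File "m.py", line 12, in find
    S=W[m]; print(n,len(S),'mean',S.mean(0).round(1),'rect',[np.round(a,1) for a in cv2.minAreaRect(S[:,:2].astype(np.float32))],'zpct',np.percentile(S[:,2],[5,50,95]).round(1)); return S,p
                                                                                                                                        ~~~~~~~~~~~~~^^^^^^^^^^^^^^^^^^
IndexError: index -1 is out of bounds for axis 0 with size 0
```

```bash
python3 - <<'E'
from m import *
p,d=snap('top'); q,e=snap('side')
cv2.imwrite('pics/c5.png',np.hstack([cv2.resize(p[130:330,280:480],None,fx=2,fy=2),cv2.resize(q[250:400,190:390],None,fx=2,fy=2).copy() if 0 else cv2.resize(q[210:410,190:390],None,fx=2,fy=2)])[:,:,::-1])
E
```

```text
(no output)
```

View pics/c5.png

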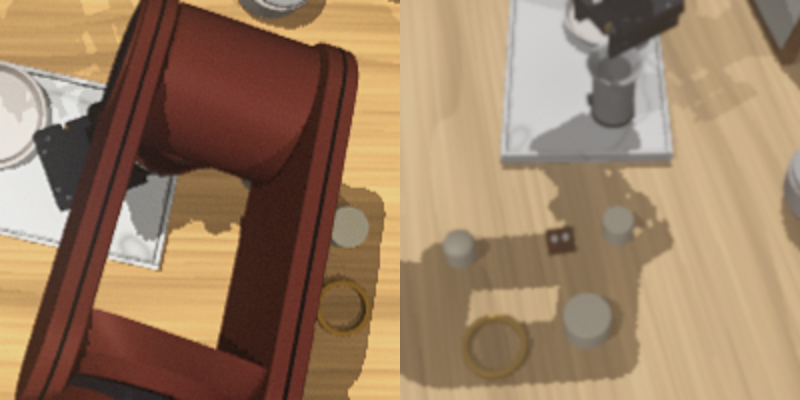

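The side view shows the flat tablet upright at crop (618,225), and nothing else has moved. The arm hides it from the top, so I'll locate it from the side camera.

```bash
python3 - <<'E'
from m import *
W0=np.load('sidew.npy')
for c in ((618,-287),(426,-281)):
    m=(np.hypot(W0[...,0]-c[0],W0[...,1]-c[1])<28)&(W0[...,2]>24); S=W0[m]; print('orig side',c,S.mean(0).round(1),cv2.minAreaRect(S[:,:2].astype(np.float32)))
find('side',(617,-287),34,24,45); find('side',(426,-281),30,24,45)
E
```

```text
orig side (618, -287) [ 619.4 -286.    29.5] ((619.2796630859375, -285.5807189941406), (30.411540985107422, 30.305866241455078), 84.27218627929688)
orig side (426, -281) [ 426.5 -282.7   31. ] ((426.3371887207031, -280.6360168457031), (30.133649826049805, 32.08727264404297), 82.03115844726562)
side 182 mean [ 598.7 -290.3   29.4] rect [array([ 599.2, -289.4]), array([31.2, 32. ]), np.float64(12.4)] zpct [26.5 29.5 30.7]
side 182 mean [ 426.6 -282.8   31. ] rect [array([ 426.4, -280.9]), array([30.1, 31.9]), np.float64(83.9)] zpct [25.4 31.5 34.6]
```

Request:
apply_moves(
  deltas=[
    [[0, 0, 0], [0, -25, 0], 0.65],
    [[0, 0, 0], [-3, -32, 0], 0.65],
    [[0, 0, 0], [-3, -32, 0], 0.65],
    [[0, 0, 0], [-3, -32, 0], 0.65],
    [[0, 0, 0], [-3, -32, -10], 0.65],
    [[0, 0, 0], [-5, -26, -20], 0.65],
    [[0, 0, 0], [0, 0, -30], 0.65],
    [[0, 0, 0], [0, 0, -25], 0.65],
    [[0, 0, 0], [0, 0, -20], 0.65],
    [[0, 0, 0], [0, 0, -10], 0.65],
    [[0, 0, 0], [0, 0, -4], 0.65],
    [[0, 0, 0], [0, 0, 0], 0.65],
    [[0, 0, 0], [0, 0, 0], 0.2],
    [[0, 0, 0], [0, 0, 0], 0.2],
    [[0, 0, 0], [0, 0, 0], 0.2],
    [[0, 0, 0], [0, 0, 0], 0.2],
    [[0, 0, 0], [0, 0, 0], 0.2],
  ],
  squeeze=8,
)

```text
clock: 14.17
position: [600.1, -294.1, 16.4]
tool_rot: [3.14, -0.001, 0.366]
force: [-1.1, 0.2, 3.9]
gripper_width: 33.2
grip_force: 8.0
```

Request:
apply_moves(
  deltas=[
    [[0, 0, 0], [0, 0, 0], 0.65],
    [[0, 0, 0], [0, 0, 0], 0.65],
    [[0, 0, 7], [0, 0, 0], 0.65],
    [[0, 0, 7], [0, 0, 0], 0.65],
    [[0, 0, 7], [0, 0, 0], 0.65],
    [[0, 0, 7], [0, 0, 0], 0.65],
    [[0, 0, 7], [0, 0, 0], 0.65],
    [[0, 0, 7], [0, 0, 0], 0.65],
    [[0, 0, 7], [0, 0, 0], 0.65],
    [[0, 0, 7], [0, 0, 0], 0.65],
    [[0, 0, 7], [0, 0, 0], 0.65],
    [[0, 0, 7], [0, 0, 0], 0.65],
    [[0, 0, 7], [0, 0, 0], 0.65],
    [[0, 0, 7], [0, 0, 0], 0.65],
    [[0, 0, 6], [0, 0, 0], 0.65],
    [[0, 0, 0], [0, 0, 0], 0.65],
    [[0, 0, 0], [0, 0, 0], 0.65],
  ],
)

```text
clock: 15.58
position: [599.3, -293.9, 15.0]
tool_rot: [-3.141, -0.0, 1.933]
force: [-0.1, 0.2, 0.5]
gripper_width: 56.7
grip_force: 0.0
```

```bash
python3 - <<'E'
from m import *
s=arm.sense(); print(s['position'],s['joints'],s['tool_rot'],s['force'])
E
```

```text
[ 599.30946524 -293.88750309   15.0038275 ] [-5.73940549e-01  5.28617014e-01  1.54280796e+00 -1.66354410e-05
  1.07039066e+00 -9.36168662e-01] [-3.14144870e+00 -1.70910453e-04  1.93303241e+00] [-0.09174903  0.18749276  0.49231492]
```

Request:
apply_moves(
  deltas=[
    [[0, 0, 0], [0, 0, 0], 0.2],
    [[0, 0, 0], [0, 0, 0], 0.2],
    [[0, 0, 0], [0, 0, 0], 0.2],
    [[0, 0, 0], [0, 0, 0], 0.2],
    [[0, 0, 0], [0, 0, 0], 0.2],
  ],
  squeeze=8,
)

```text
clock: 16.0
position: [599.5, -293.9, 15.2]
tool_rot: [3.142, 0.0, 1.936]
force: [0.4, -0.0, -0.4]
gripper_width: 33.4
grip_force: 8.0
```

```bash
python3 - <<'E'
from m import *
s=arm.sense(); print(s['position'],s['gripper_width'])
find('side',(599,-290),30,24,36)
E
```

```text
[ 599.46307724 -293.89108965   15.21215953] 33.42497307627291
side 72 mean [ 608. -302.   29.] rect [array([ 600.7, -301. ]), array([45. , 24.4]), np.float64(40.0)] zpct [25.4 29.1 31.9]
```

Request:
apply_moves(
  deltas=[
    [[0, 0, 0], [0, 0, 15], 0.2],
    [[0, 0, 0], [0, 0, 30], 0.2],
    [[0, 0, 0], [0, 0, 30], 0.2],
    [[0, 0, 0], [0, 5, 30], 0.2],
    [[0, 0, 0], [5, 15, 20], 0.2],
    [[0, 0, 0], [5, 30, 0], 0.2],
    [[0, 0, 0], [5, 30, 0], 0.2],
    [[0, 0, 0], [5, 30, 0], 0.2],
    [[0, 0, 0], [5, 30, 0], 0.2],
    [[0, 0, 0], [6, 26, 0], 0.2],
    [[0, 0, 0], [0, 0, 0], 0.2],
    [[0, 0, 0], [0, 0, 0], 0.2],
    [[0, 0, 0], [0, 0, 0], 0.2],
    [[0, 0, 0], [0, 0, 0], 0.2],
  ],
  squeeze=12,
)

```text
clock: 17.37
position: [630.4, -129.0, 140.7]
tool_rot: [3.141, 0.001, 1.935]
force: [-0.3, 0.6, -0.1]
gripper_width: 33.7
grip_force: 12.0
```

```bash
python3 - <<'E'
from m import *
s=arm.sense(); print(s['position'],s['gripper_width'])
ds=[]
for _ in range(5):
    q,e=snap('side'); e=e.copy(); e[e==0]=np.nan; ds.append(e)
V=world('side',np.nanmean(ds,0)); np.save('sv.npy',V); np.save('sq.npy',q)
cv2.imwrite('pics/c6.png',cv2.resize(q[180:290,230:350],None,fx=5,fy=5)[:,:,::-1])
E
```

```text
[ 630.36646257 -129.04445332  140.72085994] 33.689326819293264
```

View pics/c6.png

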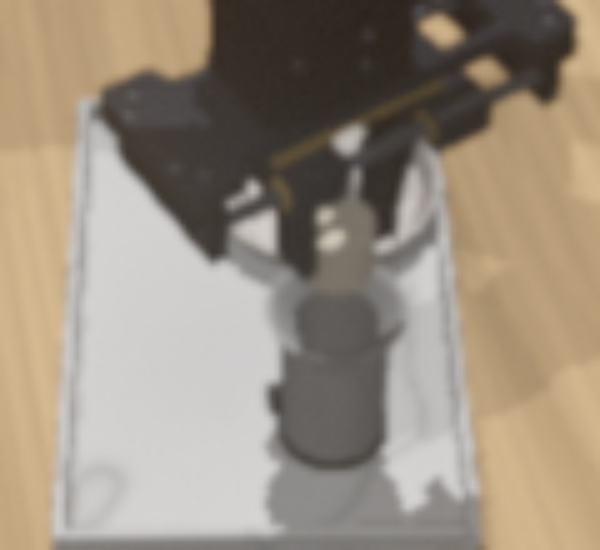

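```bash
python3 - <<'E'
from m import *
V=np.load('sv.npy');q=np.load('sq.npy')
box=np.zeros(V.shape[:2],bool); box[214:240,290:306]=True
hsv=cv2.cvtColor(q,cv2.COLOR_RGB2HSV)
k=box&(V[...,2]>118)&(np.hypot(V[...,0]-631,V[...,1]+128)<26)&(hsv[...,2]>80)
S=V[k]; print(len(S),S.mean(0).round(1),np.percentile(S,[3,97],axis=0).round(1))
S=S[S[:,2]<np.percentile(S[:,2],85)]
print('tablet c',least_squares(lambda c:np.hypot(S[:,0]-c[0],S[:,1]-c[1])-17,[631,-127],loss='soft_l1').x)
k=(np.hypot(V[...,0]-632,V[...,1]+128)<50)&(V[...,2]<80)&(V[...,2]>25)
S=V[k]; print(len(S)); print('tube body c',least_squares(lambda c:np.hypot(S[:,0]-c[0],S[:,1]-c[1])-26,[631,-127],loss='soft_l1').x)
W=np.load('sidew.npy')
k=(np.hypot(W[...,0]-632,W[...,1]+128)<50)&(W[...,2]<75)&(W[...,2]>25); S=W[k]
S=S[S[:,1]<-130]; print('orig tube body c',len(S),least_squares(lambda c:np.hypot(S[:,0]-c[0],S[:,1]-c[1])-26,[631,-127],loss='soft_l1').x)
E
```

```text
215 [ 631.3 -138.2  149.2] [[ 617.  -146.4  128.4]
 [ 644.3 -119.1  166.8]]
tablet c [ 629.54669833 -128.85018474]
476
tube body c [ 631.92390146 -128.06560222]
orig tube body c 281 [ 632.12822195 -127.44797093]
```

Request:
apply_moves(
  deltas=[
    [[0, 0, 0], [2, 1, -10], 0.2],
    [[0, 0, 0], [0, 0, -12], 0.2],
    [[0, 0, 0], [0, 0, -8], 0.2],
    [[0, 0, 0], [0, 0, -6], 0.2],
    [[0, 0, 0], [0, 0, -5], 0.2],
    [[0, 0, 0], [0, 0, 0], 0.2],
    [[0, 0, 0], [0, 0, 0], 0.2],
    [[0, 0, 0], [0, 0, 0], 0.2],
  ],
)

```text
clock: 18.28
position: [632.8, -126.9, 99.6]
tool_rot: [3.141, 0.0, 1.936]
force: [-0.3, 0.7, -0.2]
gripper_width: 33.1
grip_force: 12.0
```

Request:
apply_moves(
  deltas=[
    [[0, 0, 0], [0, 0, 0], 0.65],
    [[0, 0, 0], [0, 0, 0], 0.65],
    [[0, 0, 0], [0, 0, 0], 0.65],
    [[0, 0, 0], [0, 0, 25], 0.65],
    [[0, 0, 0], [0, 0, 25], 0.65],
    [[0, 0, 0], [-20, -15, 0], 0.65],
    [[0, 0, 0], [-25, -18, 0], 0.65],
    [[0, 0, 0], [-25, -18, 0], 0.65],
    [[0, 0, 0], [-25, -18, 0], 0.65],
    [[0, 0, 0], [-25, -18, 0], 0.65],
    [[0, 0, 0], [-25, -18, 0], 0.65],
    [[0, 0, 0], [-25, -18, 0], 0.65],
    [[0, 0, 0], [-25, -18, -20], 0.65],
    [[0, 0, 0], [-11, -11, -20], 0.65],
    [[0, 0, 0], [0, 0, 0], 0.65],
    [[0, 0, 0], [0, 0, 0], 0.65],
  ],
)

```text
clock: 19.62
position: [425.5, -278.8, 108.7]
tool_rot: [-3.141, -0.002, 1.934]
force: [0.5, -0.6, 0.9]
gripper_width: 56.5
grip_force: 0.0
```

```bash
python3 - <<'E'
from m import *
print(arm.sense()['position'])
ds=[]
for _ in range(4):
    p,d=snap('top'); d=d.copy(); d[d==0]=np.nan; ds.append(d)
W=world('top',np.nanmean(ds,0)); q,e=snap('side')
cv2.imwrite('pics/c7.png',np.hstack([cv2.resize(p[165:235,312:382],None,fx=5,fy=5),cv2.resize(q[210:280,260:330],None,fx=5,fy=5)])[:,:,::-1])
S=W[np.hypot(W[...,0]-631,W[...,1]+127)<17]; print(len(S),S.mean(0).round(1),np.percentile(S[:,2],[5,25,50,75,95]).round(1))
E
```

```text
[ 425.51729813 -278.76529638  108.67879402]
155 [ 631.7 -128.    47.7] [46.8 47.4 48.  48.5 49.2]
```

View pics/c7.png

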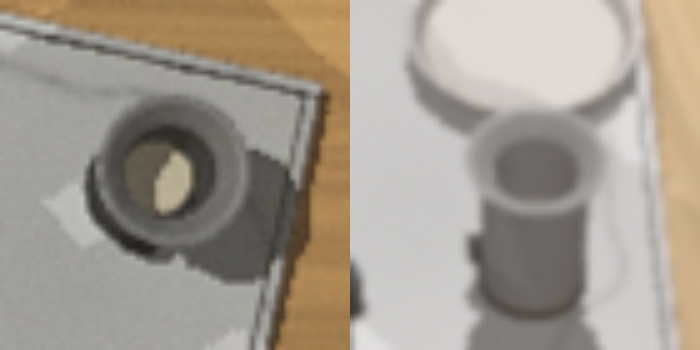

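The flat tablet sits level on the bore floor: its top measures 47.7 mm against 48 expected, and the top crop shows it inside at (160,175). Next is the domed tablet, again with crossed pinches.

Request:
apply_moves(
  deltas=[
    [[0, 0, 0], [0, 0, -25], 0.65],
    [[0, 0, 0], [0, 0, -25], 0.65],
    [[0, 0, 0], [0, 0, -20], 0.65],
    [[0, 0, 0], [0, 0, -15], 0.65],
    [[0, 0, 0], [0, 0, -10], 0.65],
    [[0, 0, 0], [0, 0, -2], 0.65],
    [[0, 0, 0], [0, 0, 0], 0.65],
    [[0, 0, 0], [0, 0, 0], 0.2],
    [[0, 0, 0], [0, 0, 0], 0.2],
    [[0, 0, 0], [0, 0, 0], 0.2],
    [[0, 0, 0], [0, 0, 0], 0.2],
    [[0, 0, 0], [0, 0, 0], 0.2],
  ],
  squeeze=8,
)

```text
clock: 20.87
position: [426.9, -279.3, 12.9]
tool_rot: [3.141, 0.001, 1.936]
force: [-0.0, 0.2, 2.1]
gripper_width: 33.0
grip_force: 8.0
```

Request:
apply_moves(
  deltas=[
    [[0, 0, 0], [0, 0, 0], 0.65],
    [[0, 0, 0], [0, 0, 0], 0.65],
    [[0, 0, -7], [0, 0, 0], 0.65],
    [[0, 0, -7], [0, 0, 0], 0.65],
    [[0, 0, -7], [0, 0, 0], 0.65],
    [[0, 0, -7], [0, 0, 0], 0.65],
    [[0, 0, -7], [0, 0, 0], 0.65],
    [[0, 0, -7], [0, 0, 0], 0.65],
    [[0, 0, -7], [0, 0, 0], 0.65],
    [[0, 0, -7], [0, 0, 0], 0.65],
    [[0, 0, -7], [0, 0, 0], 0.65],
    [[0, 0, -7], [0, 0, 0], 0.65],
    [[0, 0, -7], [0, 0, 0], 0.65],
    [[0, 0, -7], [0, 0, 0], 0.65],
    [[0, 0, -6], [0, 0, 0], 0.65],
    [[0, 0, 0], [0, 0, 0], 0.65],
    [[0, 0, 0], [0, 0, 0], 0.65],
  ],
)

```text
clock: 22.28
position: [426.3, -278.9, 12.1]
tool_rot: [-3.141, 0.0, 0.369]
force: [-0.7, -1.0, 0.5]
gripper_width: 56.4
grip_force: 0.0
```

Request:
apply_moves(
  deltas=[
    [[0, 0, 0], [0, 0, 0], 0.2],
    [[0, 0, 0], [0, 0, 0], 0.2],
    [[0, 0, 0], [0, 0, 0], 0.2],
    [[0, 0, 0], [0, 0, 0], 0.2],
    [[0, 0, 0], [0, 0, 0], 0.2],
  ],
)

```text
clock: 22.7
position: [426.4, -278.9, 12.2]
tool_rot: [-3.142, 0.0, 0.366]
force: [0.4, 0.1, 0.8]
gripper_width: 32.7
grip_force: 8.0
```

Request:
apply_moves(
  deltas=[
    [[0, 0, 0], [0, 0, 15], 0.2],
    [[0, 0, 0], [0, 0, 30], 0.2],
    [[0, 0, 0], [0, 0, 30], 0.2],
    [[0, 0, 0], [5, 5, 30], 0.2],
    [[0, 0, 0], [20, 12, 25], 0.2],
    [[0, 0, 0], [25, 18, 0], 0.2],
    [[0, 0, 0], [25, 18, 0], 0.2],
    [[0, 0, 0], [25, 18, 0], 0.2],
    [[0, 0, 0], [25, 18, 0], 0.2],
    [[0, 0, 0], [25, 18, 0], 0.2],
    [[0, 0, 0], [25, 18, 0], 0.2],
    [[0, 0, 0], [20, 18, 0], 0.2],
    [[0, 0, 0], [11, 9, 0], 0.2],
    [[0, 0, 0], [0, 0, 0], 0.2],
    [[0, 0, 0], [0, 0, 0], 0.2],
    [[0, 0, 0], [0, 0, 0], 0.2],
  ],
  squeeze=12,
)

```text
clock: 24.03
position: [631.7, -127.3, 141.7]
tool_rot: [-3.141, 0.001, 0.366]
force: [-0.1, -1.0, 0.0]
gripper_width: 32.9
grip_force: 12.0
```

Request:
apply_moves(
  deltas=[
    [[0, 0, 0], [1, 0, -10], 0.2],
    [[0, 0, 0], [0, 0, -12], 0.2],
    [[0, 0, 0], [0, 0, -8], 0.2],
    [[0, 0, 0], [0, 0, -7], 0.2],
    [[0, 0, 0], [0, 0, -5], 0.2],
    [[0, 0, 0], [0, 0, 0], 0.2],
    [[0, 0, 0], [0, 0, 0], 0.2],
    [[0, 0, 0], [0, 0, 0], 0.2],
  ],
)

```text
clock: 24.7
position: [633.7, -127.0, 100.5]
tool_rot: [3.141, -0.001, 0.366]
force: [-0.6, -0.8, 0.6]
gripper_width: 33.0
grip_force: 12.0
```

Request:
apply_moves(
  deltas=[
    [[0, 0, 0], [-1, 0, -2], 0.2],
    [[0, 0, 0], [0, 0, 0], 0.2],
    [[0, 0, 0], [0, 0, 0], 0.2],
    [[0, 0, 0], [0, 0, 0], 0.2],
  ],
)

```text
clock: 25.03
position: [632.5, -126.9, 98.4]
tool_rot: [3.141, -0.0, 0.366]
force: [-0.5, 0.7, 0.8]
gripper_width: 32.9
grip_force: 12.0
```

Request:
apply_moves(
  deltas=[
    [[0, 0, 0], [0, 0, 0], 0.65],
    [[0, 0, 0], [0, 0, 0], 0.65],
    [[0, 0, 0], [0, 0, 0], 0.65],
    [[0, 0, 0], [0, 0, 25], 1],
    [[0, 0, 0], [0, 0, 25], 1],
    [[0, 0, 0], [-20, -25, 0], 1],
    [[0, 0, 0], [-22, -30, 0], 1],
    [[0, 0, 0], [-22, -30, 0], 1],
    [[0, 0, 0], [-22, -30, 0], 1],
    [[0, 0, 0], [-22, -30, 0], 1],
    [[0, 0, 0], [-22, -30, 0], 1],
    [[0, 0, 0], [-22, -30, 0], 1],
    [[0, 0, 0], [-22, -30, 0], 1],
    [[0, 0, 0], [-11, -25, -20], 1],
    [[0, 0, 0], [0, 0, 0], 1],
    [[0, 0, 0], [0, 0, 0], 1],
  ],
)

```text
clock: 26.37
position: [445.9, -387.6, 127.0]
tool_rot: [-3.139, 0.001, 0.362]
force: [-0.2, 0.2, -0.1]
gripper_width: 87.2
grip_force: 0.0
```

```bash
python3 - <<'E'
from m import *
print(arm.sense()['position'])
ds=[]
for _ in range(4):
    p,d=snap('top'); d=d.copy(); d[d==0]=np.nan; ds.append(d)
W=world('top',np.nanmean(ds,0)); q,e=snap('side')
cv2.imwrite('pics/c8.png',np.hstack([cv2.resize(p[165:235,312:382],None,fx=5,fy=5),cv2.resize(q[210:280,260:330],None,fx=5,fy=5)])[:,:,::-1])
m=np.hypot(W[...,0]-631.5,W[...,1]+127.7)<17;S=W[m]; print(len(S),S.mean(0).round(1),np.percentile(S[:,2],[5,25,50,75,95]).round(1))
A=np.c_[S[:,:2]-[631.5,-127.7],np.ones(len(S))]; print(np.linalg.lstsq(A,S[:,2],rcond=None)[0])
r=np.hypot(*(S[:,:2]-[631.5,-127.7]).T); print([S[(r>=a)&(r<a+4),2].mean().round(1) for a in (0,4,8,12)])
E
```

```text
[ 445.87588637 -387.59274976  127.01768835]
174 [ 630.7 -126.3   78.5] [74.5 78.  79.7 81.  82. ]
[ 0.14976667  0.09913492 78.50427259]
[np.float64(81.6), np.float64(81.2), np.float64(80.2), np.float64(77.7)]
```

View pics/c8.png

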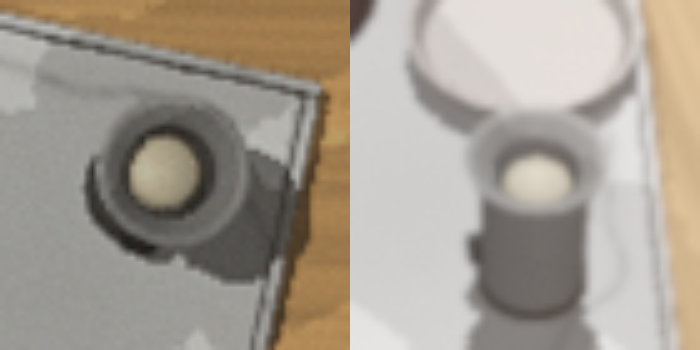

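The domed tablet is seated: its peak is at about 82 mm as expected, and it looks round and centred in both crops. Now the bangle.

Request:
apply_moves(
  deltas=[
    [[0, 0, 0], [1, 0, -30], 1],
    [[0, 0, 0], [0, 0, -30], 1],
    [[0, 0, 0], [0, 0, -25], 1],
    [[0, 0, 0], [0, 0, -20], 1],
    [[0, 0, 0], [0, 0, -12], 1],
    [[0, 0, 0], [0, 0, -5], 1],
    [[0, 0, 0], [0, 0, 0], 1],
    [[0, 0, 0], [0, 0, 0], 1],
    [[0, 0, 0], [0, 0, 0], 0.6],
    [[0, 0, 0], [0, 0, 0], 0.6],
    [[0, 0, 0], [0, 0, 0], 0.6],
    [[0, 0, 0], [0, 0, 0], 0.6],
    [[0, 0, 0], [0, 0, 0], 0.6],
  ],
  squeeze=12,
)

```text
clock: 27.7
position: [448.7, -387.4, 6.9]
tool_rot: [3.14, -0.0, 0.365]
force: [-0.6, 0.3, 3.1]
gripper_width: 63.9
grip_force: 12.2
```

Request:
apply_moves(
  deltas=[
    [[0, 0, 0], [0, 0, 0], 0.9],
    [[0, 0, 0], [0, 0, 0], 0.9],
    [[0, 0, 0], [0, 0, -4], 0.9],
    [[0, 0, 0], [0, 0, 0], 0.9],
    [[0, 0, 0], [0, 0, 0], 0.6],
    [[0, 0, 0], [0, 0, 0], 0.6],
    [[0, 0, 0], [0, 0, 0], 0.6],
    [[0, 0, 0], [0, 0, 0], 0.6],
  ],
  squeeze=15,
)

```text
clock: 28.37
position: [448.4, -386.9, 2.1]
tool_rot: [-3.142, 0.0, 0.366]
force: [-0.3, -0.5, 0.8]
gripper_width: 64.5
grip_force: 15.3
```

Request:
apply_moves(
  deltas=[
    [[0, 0, 0], [0, 0, 10], 0.6],
    [[0, 0, 0], [0, 0, 20], 0.6],
    [[0, 0, 0], [0, 0, 30], 0.6],
    [[0, 0, 0], [0, 0, 30], 0.6],
    [[0, 0, 0], [0, 0, 30], 0.6],
    [[0, 0, 0], [0, 0, 30], 0.6],
    [[0, 0, 0], [0, 0, 20], 0.6],
    [[0, 0, 0], [0, 0, 0], 0.6],
    [[0, 0, 0], [0, 0, 0], 0.6],
  ],
)

```text
clock: 29.12
position: [449.2, -387.7, 174.4]
tool_rot: [3.138, -0.001, 0.366]
force: [-0.3, -0.3, -1.0]
gripper_width: 64.4
grip_force: 15.3
```

Request:
apply_moves(
  deltas=[
    [[0, 0, 0], [10, 19, 0], 0.6],
    [[0, 0, 0], [15, 29, 0], 0.6],
    [[0, 0, 0], [15, 29, 0], 0.6],
    [[0, 0, 0], [15, 29, 0], 0.6],
    [[0, 0, 0], [15, 29, 0], 0.6],
    [[0, 0, 0], [15, 29, 0], 0.6],
    [[0, 0, 0], [15, 29, 0], 0.6],
    [[0, 0, 0], [15, 29, 0], 0.6],
    [[0, 0, 0], [15, 29, 0], 0.6],
    [[0, 0, 0], [15, 29, 0], 0.6],
    [[0, 0, 0], [15, 29, 0], 0.6],
    [[0, 0, 0], [15, 29, 0], 0.6],
    [[0, 0, 0], [15, 29, 0], 0.6],
    [[0, 0, 0], [15, 29, 0], 0.6],
    [[0, 0, 0], [9, 18, 0], 0.6],
    [[0, 0, 0], [0, 0, 0], 0.6],
    [[0, 0, 0], [0, 0, 0], 0.6],
    [[0, 0, 0], [0, 0, 0], 0.6],
  ],
)

```text
clock: 30.62
position: [661.2, 26.6, 170.4]
tool_rot: [-3.141, 0.003, 0.366]
force: [0.3, -0.4, -0.6]
gripper_width: 64.7
grip_force: 15.3
```

Request:
apply_moves(
  deltas=[
    [[0, 0, 0], [1, 0, -30], 0.6],
    [[0, 0, 0], [0, 0, -35], 0.6],
    [[0, 0, 0], [0, 0, -30], 0.6],
    [[0, 0, 0], [0, 0, -20], 0.6],
    [[0, 0, 0], [0, 0, -15], 0.6],
    [[0, 0, 0], [0, 0, -10], 0.6],
    [[0, 0, 0], [0, 0, -7], 0.6],
    [[0, 0, 0], [0, 0, -4], 0.6],
    [[0, 0, 0], [0, 0, 0], 0.6],
    [[0, 0, 0], [0, 0, 0], 0.6],
  ],
)

```text
clock: 31.45
position: [664.3, 27.0, 22.4]
tool_rot: [3.141, -0.002, 0.366]
force: [1.0, 0.4, -0.6]
gripper_width: 64.4
grip_force: 15.3
```

Request:
apply_moves(
  deltas=[
    [[0, 0, 0], [-1, 0, -3], 0.6],
    [[0, 0, 0], [0, 0, 0], 0.6],
    [[0, 0, 0], [0, 0, 0], 0.6],
    [[0, 0, 0], [0, 0, 0], 0.82],
    [[0, 0, 0], [0, 0, 0], 0.82],
    [[0, 0, 0], [0, 0, 0], 0.82],
    [[0, 0, 0], [0, 0, 10], 0.82],
    [[0, 0, 0], [0, 0, 25], 0.82],
    [[0, 0, 0], [0, 0, 35], 0.6],
    [[0, 0, 0], [0, 0, 35], 0.6],
    [[0, 0, 0], [0, 0, 30], 0.6],
    [[0, 0, 0], [0, 0, 0], 0.6],
  ],
)

```text
clock: 32.45
position: [667.3, 26.8, 163.2]
tool_rot: [3.136, -0.013, 0.366]
force: [1.2, 0.4, 1.5]
gripper_width: 55.4
grip_force: 0.0
```

Request:
apply_moves(
  deltas=[
    [[0, 0, -5], [-4, 20, 0], 0.5],
    [[0, 0, 0], [-6, 30, 0], 0.5],
    [[0, 0, 0], [-6, 30, 0], 0.5],
    [[0, 0, 0], [-6, 30, 0], 0.5],
    [[0, 0, 0], [-6, 30, 0], 0.5],
    [[0, 0, 0], [-6, 30, 0], 0.5],
    [[0, 0, 0], [-6, 30, 0], 0.5],
    [[0, 0, 0], [-4, 30, -15], 0.5],
    [[0, 0, 0], [-2, 19, -20], 0.5],
    [[0, 0, 0], [0, 0, -20], 0.5],
    [[0, 0, 0], [0, 0, 0], 0.5],
    [[0, 0, 0], [0, 0, 0], 0.5],
    [[0, 0, 0], [0, 0, 0], 0.5],
  ],
)

```text
clock: 33.53
position: [617.2, 275.7, 99.5]
tool_rot: [3.141, -0.001, 0.278]
force: [0.4, -0.6, 0.6]
gripper_width: 43.4
grip_force: 0.0
```

```bash
python3 - <<'E'
from m import *
s=arm.sense();print(s['position'],s['tool_rot'],s['joints'])
S,p=find('top',(662,26),50,17,40)
S2=S[(S[:,2]>20)]
r=np.hypot(S[:,0]-662,S[:,1]-26); S3=S[r<46]; print('bangle',circ(S3[:,:2]),S3[:,2].mean(),len(S3)); A=np.c_[S3[:,:2]-S3[:,:2].mean(0),np.ones(len(S3))];print(np.linalg.lstsq(A,S3[:,2],rcond=None)[0])
S,q=find('side',(620,275),50,8,30,2)
E
```

```text
[617.22116839 275.71648288  99.53406866] [ 3.14143544e+00 -1.35444040e-03  2.77681515e-01] [ 3.03674475e-01  4.42583448e-01  1.48591575e+00 -2.05467122e-04
  1.21174356e+00  1.59686146e+00]
top 245 mean [660.9  27.5  23.4] rect [array([660.7,  28.1]), array([63.7, 63.2]), np.float64(1.6)] zpct [21.4 23.6 25. ]
bangle [660.5  27.6  29.5] 23.4441771716259 245
[-1.20151863e-03  4.70944841e-03  2.34441772e+01]
side 132 mean [620.3 272.6  14.5] rect [array([621.5, 274.8]), array([74.8, 24.6]), np.float64(17.3)] zpct [ 9.6 14.8 17.6]m.py:11: RuntimeWarning: Mean of empty slice
  W=world(n,np.nanmean(ds,0)); m=(np.hypot(W[...,0]-c[0],W[...,1]-c[1])<r)&(W[...,2]>z0)&(W[...,2]<z1)
```

The bangle is flat in the dish, tilt about zero and roughly 2 mm from its centre. Now the clip.

Request:
apply_moves(
  deltas=[
    [[0, 0, 0], [3, 0, -25], 0.5],
    [[0, 0, 0], [0, 0, -25], 0.5],
    [[0, 0, 0], [0, 0, -20], 0.5],
    [[0, 0, 0], [0, 0, -15], 0.5],
    [[0, 0, 0], [0, 0, -9], 0.5],
    [[0, 0, 0], [0, 0, -2], 0.5],
    [[0, 0, 0], [0, 0, 0], 0.5],
    [[0, 0, 0], [0, 0, 0], 0.1],
    [[0, 0, 0], [0, 0, 0], 0.1],
    [[0, 0, 0], [0, 0, 0], 0.1],
    [[0, 0, 0], [0, 0, 0], 0.1],
    [[0, 0, 0], [0, 0, 0], 0.1],
  ],
  squeeze=12,
)

```text
clock: 34.83
position: [619.9, 276.3, 3.0]
tool_rot: [3.142, -0.001, 0.278]
force: [0.7, 0.2, 2.4]
gripper_width: 21.6
grip_force: 12.0
```

Request:
apply_moves(
  deltas=[
    [[0, 0, 0], [0, 0, 10], 0.1],
    [[0, 0, 0], [0, 0, 25], 0.1],
    [[0, 0, 0], [0, 0, 30], 0.1],
    [[0, 0, 0], [0, 0, 30], 0.1],
    [[0, 0, 0], [0, -10, 25], 0.1],
    [[0, 0, 6.9], [-5, -26, 0], 0.1],
    [[0, 0, 6.9], [-5, -28, 0], 0.1],
    [[0, 0, 6.9], [-5, -28, 0], 0.1],
    [[0, 0, 6.9], [-5, -28, 0], 0.1],
    [[0, 0, 6.9], [-5, -28, 0], 0.1],
    [[0, 0, 6.9], [-5, -28, 0], 0.1],
    [[0, 0, 6.9], [-5, -28, 0], 0.1],
    [[0, 0, 6.9], [-5, -28, 0], 0.1],
    [[0, 0, 6.9], [-5, -28, 0], 0.1],
    [[0, 0, 0], [-5, -22, 0], 0.1],
    [[0, 0, 0], [-5, -12, 0], 0.1],
    [[0, 0, 0], [0, 0, 0], 0.1],
    [[0, 0, 0], [0, 0, 0], 0.1],
    [[0, 0, 0], [0, 0, 0], 0.1],
  ],
)

```text
clock: 36.42
position: [564.6, -17.0, 122.5]
tool_rot: [3.141, -0.001, 1.362]
force: [-0.2, 0.2, -0.2]
gripper_width: 21.5
grip_force: 12.0
```

Request:
apply_moves(
  deltas=[
    [[0, 0, 0], [0, 0, -25], 0.1],
    [[0, 0, 0], [0, 0, -25], 0.1],
    [[0, 0, 0], [0, 0, -20], 0.1],
    [[0, 0, 0], [0, 0, -15], 0.1],
    [[0, 0, 0], [0, 0, -12], 0.1],
    [[0, 0, 0], [0, 0, -8], 0.1],
    [[0, 0, 0], [0, 0, -3], 0.1],
    [[0, 0, 0], [0, 0, 0], 0.1],
    [[0, 0, 0], [0, 0, 0], 0.1],
    [[0, 0, 0], [0, 0, 0], 0.1],
  ],
)

```text
clock: 37.25
position: [565.5, -18.0, 15.3]
tool_rot: [3.14, -0.0, 1.362]
force: [1.1, -0.4, -0.4]
gripper_width: 21.6
grip_force: 12.0
```

Request:
apply_moves(
  deltas=[
    [[0, 0, 0], [0, 0, -2], 0.1],
    [[0, 0, 0], [0, 0, -1], 0.1],
    [[0, 0, 0], [0, 0, 0], 0.1],
    [[0, 0, 0], [0, 0, 0], 0.1],
    [[0, 0, 0], [0, 0, 0], 0.4],
    [[0, 0, 0], [0, 0, 0], 0.4],
    [[0, 0, 0], [0, 0, 0], 0.4],
    [[0, 0, 0], [0, 0, 20], 0.4],
    [[0, 0, 0], [0, 0, 35], 0.4],
    [[0, 0, 0], [0, 0, 35], 0.4],
    [[0, 0, 0], [0, 0, 35], 0.4],
    [[0, 0, 0], [-30, 0, 10], 0.4],
    [[0, 0, 0], [-35, 0, 0], 0.4],
    [[0, 0, 0], [-35, 0, 0], 0.4],
    [[0, 0, 0], [-35, 0, 0], 0.4],
    [[0, 0, 0], [0, 0, 0], 0.4],
  ],
)

```text
clock: 38.58
position: [422.6, -16.8, 144.0]
tool_rot: [-3.135, 0.0, 1.362]
force: [0.0, -0.9, -0.8]
gripper_width: 34.6
grip_force: 0.0
```

```bash
python3 - <<'E'
from m import *
print(arm.sense()['position'],arm.sense()['force'])
p,d=snap('top'); q,e=snap('side')
cv2.imwrite('pics/c9.png',np.hstack([cv2.resize(p[150:300,100:470],(800,324)),])[:,:,::-1]); 
cv2.imwrite('pics/c9.png',np.vstack([cv2.resize(p[150:300,110:480],(740,300)),cv2.resize(q[130:280,150:520],(740,300))])[:,:,::-1])
E
```

```text
[422.62944746 -16.82970707 143.95561981] [ 0.04612494 -0.87296004 -0.7846102 ]
```

View pics/c9.png

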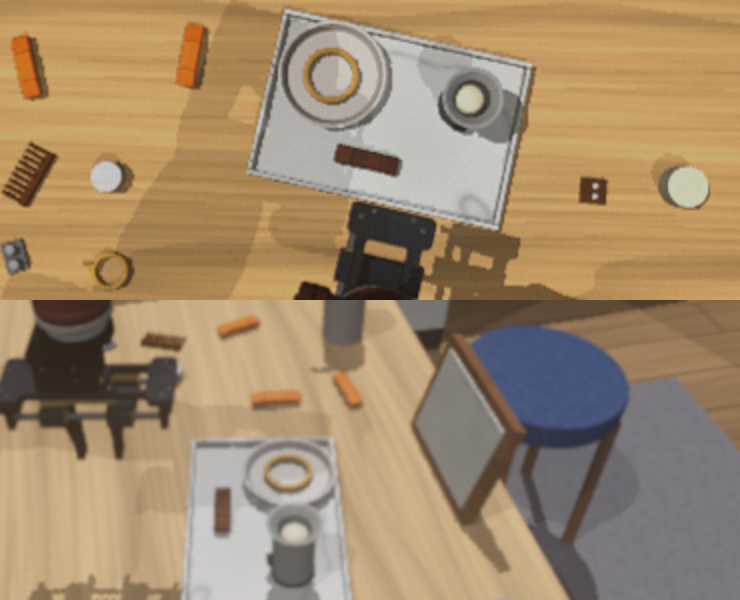

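The bangle is in the dish at (330,75), the clip lies flat on the bare marble at (367,160), and the domed tablet is in the tube at (470,98). The comb, curtain ring and wide soap haven't moved. I'll do one quick height check and then hand in.

```bash
python3 - <<'E'
from m import *
S,_=find('top',(564,-18),42,13,40)
A=np.c_[S[:,:2]-S[:,:2].mean(0),np.ones(len(S))];print(np.linalg.lstsq(A,S[:,2],rcond=None)[0])
S,_=find('top',(631.5,-127.5),16,40,110)
if S[:,2].max()<86: print(arm.job_done())
E
```

```text
top 300 mean [563.2 -16.2  21.8] rect [array([563.3, -16.4]), array([74.4, 22. ]), np.float64(78.3)] zpct [18.9 22.1 23.7]
[ 6.30992813e-03 -7.25320639e-03  2.18147837e+01]
top 162 mean [ 630.9 -126.6   79.4] rect [array([ 631.9, -127.1]), array([30.9, 29.1]), np.float64(2.4)] zpct [76.1 79.7 81.8]
the job is handed in; nothing more can be done
None
```

The job is handed in, with no verdict returned: both tablets are in the tube (flat one below, domed one on top, dome up), the bangle is flat in the dish, the hair clip is level on the bare marble, and the wide soap, comb and curtain ring were left where they lay. The flat tablet jammed in the tube's mouth on the first drop and had to be taken out and dropped again.

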